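Put the night lamp on its sleep timer

TASK

Put the glowing night lamp on its sleep timer: with the fingertips, gently press down the raised front half of its rocker switch so that the rocker tips right over, then press the round button beside it all the way down and let it come up again. Leave the square button alone, do not lift or shift the lamp, leave everything else on the shelf where it is, and withdraw.

Things in the scene. Friction and masses are not known exactly. Their poses are not given: they have to be found in the camera images.
- lamp: Night lamp, loose on the shelf, 0.6 kg. White base 130 (x) x 170 (y) x 34 mm high; origin at its underside's centre, z up, +x from front (controls) to back. Glowing tube shade along y on the rear half (x +2 to +62 mm), to 74 mm above the shelf. Grey controls in a row at x = -32 mm: rocker y = 0, round button y = -58, square button y = +58. Front faces the robot, turned up to 0.55 rad.
- rocker (a joint): Rocker switch, a plate 50 mm long (lamp x) by 32 mm wide, tipping about its middle (axis along lamp y). Value = tilt in rad, stops at -0.25 and +0.25. Negative: front half (lamp -x) raised, lamp burns steadily (the start). Positive: front half down, sleep timer. Stays where it is left; 1.5 to 4 N on the front half tips it.
- rocker_front (a point): Point on the rocker's upper face at the middle of its front half, 16 mm in front of the tipping axis; moves with the rocker. About 49 mm above the shelf at the start, 41 mm when fully tipped to the timer side.
- rocker_rear (a point): Point on the rocker's upper face at the middle of its rear half, 16 mm behind the tipping axis; moves with the rocker.
- round_button (a joint): Round push button (28 mm across), value = how far it is down in m, 0 to 0.006. Springs back up by itself; 1 N begins to move it, 4 N puts it right down.
- round_top (a point): Centre of the round button's upper face, 12 mm above the lamp's base (46 mm above the shelf) when up. Moves with the button.
- square_button (a joint): Square push button (26 mm by 26 mm), same spring and travel as the round one; value = how far it is down in m. Must be left alone.
- square_top (a point): Centre of the square button's upper face, 12 mm above the lamp's base when up.
- shelf: White plastic corner shelf on a low tiled corner; origin on the counter (z = 0) under its middle, shelf surface 100 mm above it. Shelf 400 mm (x) by 500 mm (y), near right corner rounded; tiled walls 178 mm high above the counter begin at x = +200 mm (back) and y = +250 mm (left).
- shampoo: Closed shampoo bottle, 56 mm across, 160 mm tall, standing near the back wall; origin at the centre of its underside.
- tumbler: White ceramic tumbler, 60 mm across, 90 mm tall, near the back wall; origin at the centre of its underside.
- elastic_box: Closed hair elastic box, 60 by 60 by 38 mm, near the back wall; origin at the centre of its underside.
- soap_dish: Clay soap dish with a soap, 110 by 80 mm, 28 mm high, near the left wall; origin at the centre of its underside.
- comb: Red plastic comb, 150 mm long along its y, 29 mm wide, 5 mm thick, lying in front of the lamp; origin at its middle, underside.
- clipper: Steel nail clipper, 60 mm long along its x, 13 mm wide, 13 mm high, lying to the right (-y) of the lamp; origin at its middle, underside.
Not all that is in view belongs to the job. There is more than one size of the lamp; the job needs the middle-sized.

How it is judged:
By the outcome, as a careful person would: the job done as asked, in the order asked, and still so for the second after the job is handed in, with the robot touching nothing.
It also fails if it takes over 48 s, if anything falls off the work surface, if the arm or the gripper's body presses on something with over 40 N, if the wrist force passes 120 N, or if a joint passes its speed limit or range.

ROBOT

A 7-joint arm with a two-finger parallel gripper is mounted at the origin on the work surface. World frame = base frame: x ahead of the robot, y to its left, z up, the work surface at z = 0. Lengths are in m, angles in rad, forces in N, time in s.
With the tool pointing down it reaches from about 0.4 to 0.85 m from the base axis. Payload 10.4 kg.
Tool frame: the origin (TCP) lies midway between the tips of the shut fingers; the grasp point (between the pads) lies 19 mm behind it; z points along the fingers, y is the line along which they close (so a half turn about z gives the same grasp; the last joint's range is limited). The gripper opens to 87 mm and grips with 3 to 60 N. Pads are 19 mm wide; open, the fingers measure 117 mm over their backs; the gripper's body (75 mm by 190 mm) begins 51 mm behind the grasp point.
Start: joints at [1.103, 0.332, -0.065, 1.46, 0.022, 1.35, -0.088], TCP at [0.269, -0.564, 0.223] pointing down, gripper open.
Joint ranges: [-2.6, 2.6], [-0.5, 2.12], [-1.47, 1.34], [0.16, 2.42], [-1.27, 4.41], [0.06, 2.06], [-2.6, 2.6]. Speed limits (rad/s): [2.22, 2.22, 2.79, 2.79, 3.14, 3.14, 3.14].

INTERFACE

Orientations are given as a unit quaternion [x, y, z, w].
In Python, from bench import r gives the robot as it stands.
- The arm moves only by the tool arm_command, never from a script. Its argument "moves" is one flat list of numbers, 4 for each row, row after row: the shift along the tool's x, y, z in cm, then the turn about the tool's z in degrees. A call has 1 to 12 rows; each row shifts and turns the commanded pose from where the row before left it, along the tool's axes as they then stand; what a row does not reach is not made up. A row lasts 1/12 s, in which the tool goes at most 41.7 mm and 7.16 degrees, less where a joint would pass 70% of its speed; a pose out of reach is approached as far as the arm can. A call with a gripper value outside its range is refused whole. "fingers" is the opening in per cent of the stroke, from 0 (shut) to 100 (fully open), set as the call begins (left out, the last holds). The fingers move at their own pace and stop on an object; "squeeze" is the grip in N (left out, the last holds). Time passes only in rows, so rows that do not move let the fingers close. It gives the time, the measured TCP pose, the force, the opening and the grip force at its end, in the units of the state.
- r.read_state(): the state, without advancing time (a new reading comes with each control period).
- r.camera(name): name is "scene" or "side" or "wrist"; returns the picture (384x512x3 uint8, red, green, blue); there is no depth.
- r.camera_info(name): a dict with "fx", "fy", "cx", "cy" (pixels), "k1" (the pictures are not rectified: a ray, as slopes to the right and down, at radius r is drawn at 1 + k1 r^2 times it, then the intrinsics apply), "origin" and "attitude" of the camera in the world. Camera axes: x right, y up, looking along -z (the intrinsics and any distortion apply to the point x, -y, -z); pixel columns grow to the right and rows downward; lengths in m; the calibration is good to about 2 mm. A picture is of the moment at which its call begins: read the wrist's pose just before it. camera_info takes no time and is no camera call; for the wrist camera it gives the pose at the moment of the call.
- r.close_job(): hands the job in; it is judged then, once.
The state is a dict: "time": time; "joint_positions": joint angles; "joint_vel": joint speeds; "joint_torque": joint torques, N m; "ee_pos": TCP position; "eef_rot": TCP orientation; "ft_force": force on the tool from outside, world axes, zero at the start; "torque": the same for the moment, N m; "width": finger opening in m; "grip_force": force on a finger pad.
Only numpy, scipy, OpenCV 4.12 (cv2) and the standard library are available. Lean on these libraries where they do the work, as an engineer would, in place of code of your own. Each camera call takes 0.05 s, during which the arm holds its last target. There are 200 camera calls.

## Working session

There is one attempt and no reset: what is moved stays moved. The work goes in short steps, Python scripts to look and compute and a tool call to move; the robot and the scene stay as the last step left them, time stands still between calls to the robot, and variables do not carry over. Pictures are saved under pics/ and viewed, at most 10 in all, crops included, and the job is handed in when it is done.

Besides the shell and the picture viewer there is one more tool, called after "Emit:" by a JSON object that holds its "api" and its "payload". arm_command: Moves the arm, as the interface text tells. Its arguments: {"type":"object","properties":{"moves":{"type":"array"},"fingers":{"type":"number"},"squeeze":{"type":"number"}},"required":["moves"]}

```bash
mkdir -p pics; ls; python3 - <<'E'
from bench import r
import cv2
for n in("scene","side"):
    cv2.imwrite(f"pics/{n}0.png",r.camera(n)[:,:,::-1]); print(n,r.camera_info(n))
s=r.read_state();print(s["time"],s["ee_pos"],s["eef_rot"],s["width"])
E
```

```text
pics
scene {'fx': 408.735218808579, 'fy': 408.735218808579, 'cx': 256.9047345278202, 'cy': 191.8727949392689, 'k1': -0.10708106441375198, 'origin': array([ 1.04159416, -0.58499384,  0.81748111]), 'attitude': array([0.37797501, 0.1432187 , 0.34032881, 0.84899917])}
side {'fx': 450.2077056629532, 'fy': 450.2077056629532, 'cx': 257.9306810966934, 'cy': 195.41721875168767, 'k1': -0.15833592394718746, 'origin': array([-0.02752437,  0.64005197,  1.13573514]), 'attitude': array([-0.11949133,  0.323083  ,  0.88115024, -0.32390347])}
0.1 [ 0.26875796 -0.56387892  0.22182178] [ 9.75370553e-01  2.20571673e-01 -1.66567855e-04 -6.27450353e-04] 0.086978373296298
```

View pics/scene0.png

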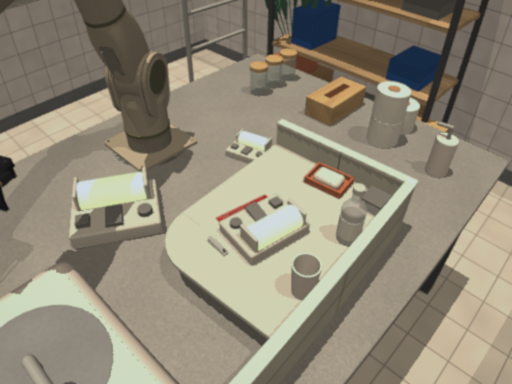

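View pics/side0.png

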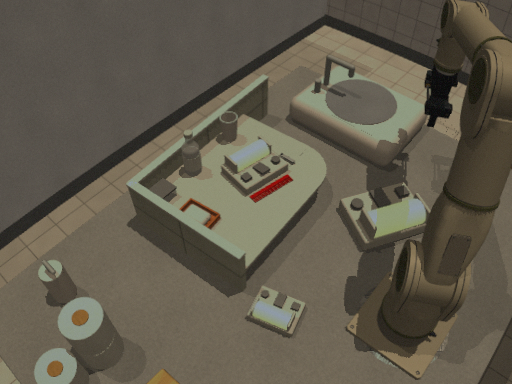

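Three lamps could be the target. In the scene view, the large one is at (115,205), the small one at (250,147) and the one on the shelf at (265,225). In the side view they are at (385,215), (277,310) and (255,165). The middle-sized one is on the shelf, so I'll check it in a close crop.

```bash
python3 - <<'E'
import cv2,numpy as np
a=cv2.imread("pics/scene0.png")[180:270,200:320];b=cv2.imread("pics/side0.png")[125:215,205:325]
f=lambda i:cv2.resize(i,(780,585),interpolation=cv2.INTER_CUBIC)
cv2.imwrite("pics/c1.png",f(a));cv2.imwrite("pics/c2.png",f(b))
E
```

```text
(no output)
```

View pics/c1.png

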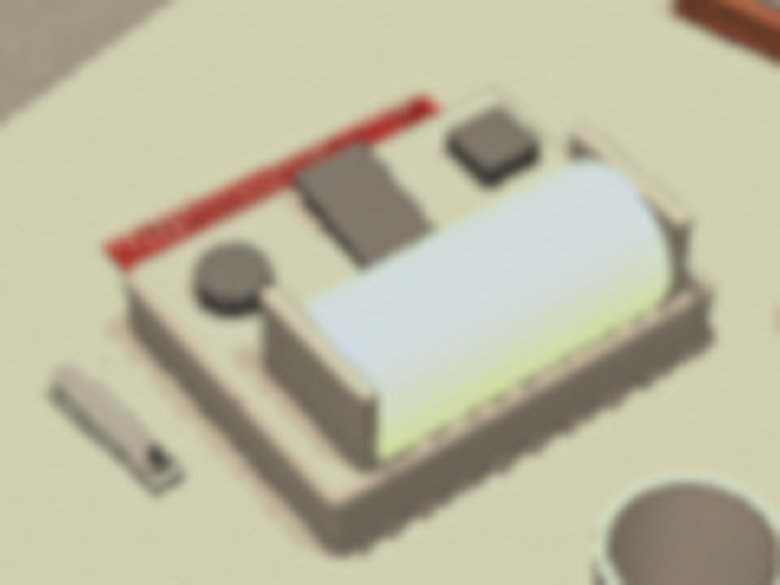

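View pics/c2.png

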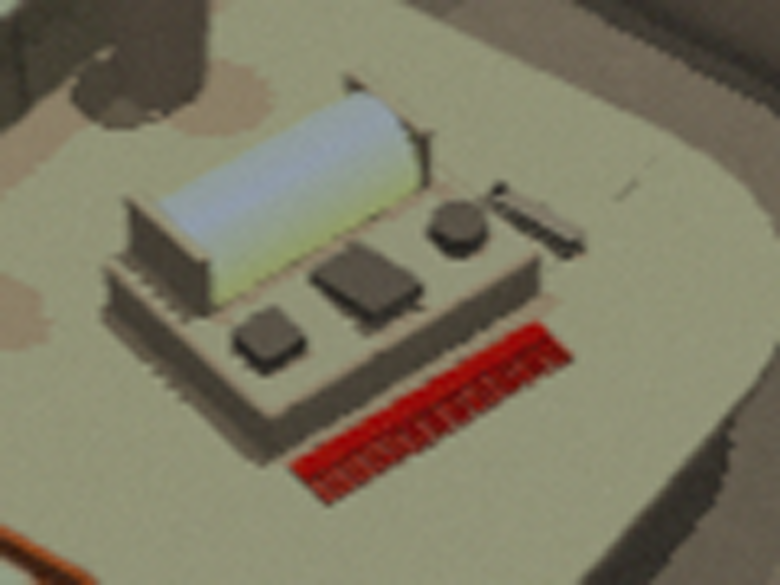

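Both crops show the shelf lamp glowing. The round button is on its right, by the clipper, at (234,272) in the scene crop and (460,222) in the side crop. The rocker is in the middle with its front end up, and the square button is on the left at (493,140) and (270,332). Next I'll fit the pose.

```bash
cat >h.py <<'E'
from bench import r
import numpy as np
from scipy.optimize import least_squares
from scipy.spatial.transform import Rotation as R
def proj(P,c):
    q=(np.atleast_2d(P)-c["origin"])@R.from_quat(c["attitude"]).as_matrix()
    s=np.c_[q[:,0],-q[:,1]]/-q[:,2:]
    s=s*(1+c["k1"]*(s**2).sum(1,keepdims=True))
    return s*[c["fx"],c["fy"]]+[c["cx"],c["cy"]]
def lampw(p,L):
    c,s=np.cos(p[3]),np.sin(p[3]);L=np.atleast_2d(L)
    return L@np.array([[c,s,0],[-s,c,0],[0,0,1]])+p[:3]
N=dict(rt=[-.032,-.058,.046],st=[-.032,.058,.046],fr=[-.065,-.085,.034],fl=[-.065,.085,.034],rr=[.065,-.085,.034],rl=[.065,.085,.034])
def fit(obs,p0=(.6,0,.1,0)):
    # obs: list of (caminfo, {name:px})
    f=lambda p:np.concatenate([(proj(lampw(p,[N[k] for k in d]),c)-np.array(list(d.values()))).ravel() for c,d in obs])
    o=least_squares(f,p0,loss="soft_l1");return o.x,f(o.x).reshape(-1,2)
def tool(P):
    s=r.read_state();return R.from_quat(s["eef_rot"]).inv().apply(np.array(P)-s["ee_pos"])*100
E
python3 - <<'E'
from h import *
sc=lambda d,x,y:{k:(x+(v[0]+.5)/6.5-.5,y+(v[1]+.5)/6.5-.5) for k,v in d.items()}
a=sc(dict(rt=(234,272),st=(493,138),fr=(128,283),rr=(340,505),rl=(710,292),fl=(497,90)),200,180)
b=sc(dict(rt=(460,222),st=(270,332),fr=(540,262),fl=(268,415),rl=(108,265)),205,125)
A,B=r.camera_info("scene"),r.camera_info("side")
for o in([(A,a)],[(B,b)],[(A,a),(B,b)]):
    p,e=fit(o);print(p.round(4),abs(e).max())
print(e.round(1).tolist())
P=lampw(p,[[-.048,0,.049],[-.032,-.058,.046]]);print(P)
s=r.read_state();M=R.from_quat(s["eef_rot"]).as_matrix();print(M.round(3))
for q in P: print(tool(q))
w=r.camera_info("wrist");print(w, R.from_quat(w["attitude"]).as_matrix().round(2))
E
```

```text
[ 0.6064 -0.0837  0.0805 -0.1759] 1.0722603253900616
[ 0.6371 -0.1225  0.063  -0.1987] 0.7907034501339467
[ 0.617  -0.0962  0.0977 -0.1762] 1.806978474223115
[[-0.1, 0.5], [0.1, 0.5], [-1.5, -1.1], [-1.0, 1.0], [1.8, -0.6], [-0.5, -0.4], [-0.5, 0.0], [-0.5, 0.6], [0.6, -1.5], [-0.3, 1.1], [-1.7, -0.1]]
[[ 0.56972539 -0.08781554  0.14665397]
 [ 0.57530978 -0.14772226  0.14365397]]
[[ 0.903  0.43  -0.001]
 [ 0.43  -0.903  0.001]
 [-0.    -0.001 -1.   ]]
[ 47.65255857 -30.01430658   7.55343648]
[ 45.57901715 -24.36588105   7.84620786]
{'fx': 328.50446850983093, 'fy': 328.50446850983093, 'cx': 253.92552924947594, 'cy': 185.94032491454814, 'k1': -0.02310119621329213, 'origin': array([ 0.33106447, -0.53347963,  0.38425939]), 'attitude': array([-0.10795296,  0.06834983, -0.52892598,  0.8389945 ])} [[ 0.43  0.87  0.23]
 [-0.9   0.42  0.11]
 [-0.   -0.25  0.97]]
```

Emit:
{"api": "arm_command", "payload": {"moves": [0, 0, -1.8, 6, 0, 0, -1.8, 6, 0, 0, -1.8, 6, 0, 0, -1.8, 6, 0, 0, -1.8, 6, 0, 0, -1.8, 5.5], "fingers": 0, "squeeze": 10}}

```text
time: 0.6
ee_pos: [0.2688, -0.564, 0.331]
eef_rot: [0.996, -0.09, -0.0, -0.0]
ft_force: [0.3, -1.0, 0.4]
width: 0.0552
grip_force: 0.0
```

```bash
python3 - <<'E'
from h import *
s=r.read_state();print(s["time"],s["ee_pos"],R.from_quat(s["eef_rot"]).as_matrix().round(3),s["width"])
print(tool([.57,-.0878,.24]))
E
```

```text
0.6 [ 0.26883124 -0.56397385  0.33103151] [[ 0.984 -0.179 -0.   ]
 [-0.179 -0.984  0.001]
 [-0.    -0.001 -1.   ]] 0.05521467533517501
[ 21.10469122 -52.23674769   9.12266991]
```

Emit:
{"api": "arm_command", "payload": {"moves": [1.1, -2.7, 0, 0, 1.1, -2.7, 0, 0, 1.1, -2.7, 0, 0, 1.1, -2.7, 0, 0, 1.1, -2.7, 0, 0, 1.1, -2.7, 0, 0, 1.1, -2.7, 0, 0, 1.1, -2.7, 0, 0, 1.1, -2.7, 0, 0, 1.1, -2.7, 0, 0, 1.1, -2.7, 0, 0, 1.1, -2.7, 0, 0]}}

```text
time: 1.6
ee_pos: [0.4557, -0.2667, 0.3303]
eef_rot: [0.996, -0.087, -0.0, -0.0]
ft_force: [-0.9, 0.2, -0.5]
width: 0.0006
grip_force: 0.0
```

Emit:
{"api": "arm_command", "payload": {"moves": [1.1, -2.7, 0, 0, 1.1, -2.7, 0, 0, 1.1, -2.7, 0, 0, 1.1, -2.7, 0, 0, 1, -2.7, 0, 0, 1, -2.7, 0, 0, 1, -2.6, 0, 0, 0, 0, 1, 0, 0, 0, 1, 0, 0, 0, 0, 0, 0, 0, 0, 0]}}

```text
time: 2.52
ee_pos: [0.56, -0.0972, 0.3097]
eef_rot: [0.996, -0.088, -0.001, 0.0]
ft_force: [-0.1, -0.8, 0.7]
width: 0.0003
grip_force: 0.0
```

```bash
python3 - <<'E'
from h import *
import cv2
s=r.read_state();print(s["time"],s["ee_pos"],s["ft_force"],s["width"]);print(tool([.57,-.0878,.24]))
w=r.camera_info("wrist");print(w["origin"],w["attitude"])
im=r.camera("wrist")[:,:,::-1];cv2.imwrite("pics/w1.png",cv2.resize(im,None,fx=1.5,fy=1.5))
E
```

```text
2.5167 [ 0.56001286 -0.09720333  0.30969467] [-0.12347676 -0.78808838  0.74367169] 0.0002710548993828404
[ 0.83026233 -1.10605349  6.96724001]
[ 0.62817197 -0.10852464  0.47199694] [ 0.08284295 -0.09821801  0.76011359 -0.63695966]
```

View pics/w1.png

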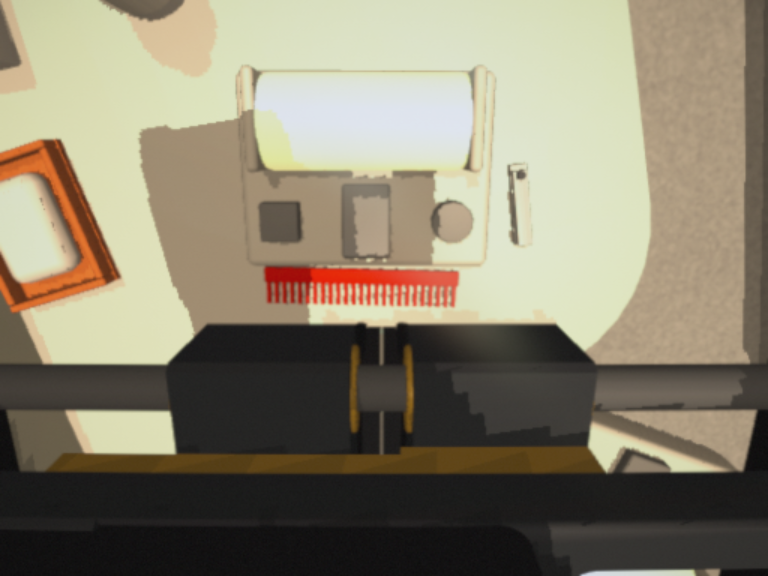

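The wrist view (drawn at 1.5x) shows round top at (455,221), square top at (280,221), base front corners at (486,264) and (250,263), and the rocker at x 343–390, y 184–258. The comb in front and the clipper to the right are both clear of the controls.

```bash
python3 - <<'E'
from h import *
w=r.camera_info("wrist");A,B=r.camera_info("scene"),r.camera_info("side")
S=lambda d:{k:((v[0]+.5)/1.5-.5,(v[1]+.5)/1.5-.5) for k,v in d.items()}
o=S(dict(rt=(455,220),st=(280.5,220.5),fr=(486,264),fl=(249,263)))
sc=lambda d,x,y:{k:(x+(v[0]+.5)/6.5-.5,y+(v[1]+.5)/6.5-.5) for k,v in d.items()}
a=sc(dict(rt=(234,272),st=(493,138)),200,180);b=sc(dict(rt=(460,222),st=(270,332)),205,125)
f=lambda p:(proj(lampw([p[0],p[1],.1,p[2]],[N[k] for k in o]),w)-np.array(list(o.values()))).ravel()
q=least_squares(f,(.617,-.096,-.17));print(q.x,q.fun.round(1))
p=[q.x[0],q.x[1],.1,q.x[2]]
p2,e=fit([(w,o),(A,a),(B,b)]);print(p2,e.round(1).tolist())
P=lampw(p,[[-.051,0,.049],[-.032,-.058,.046]]);print(P)
for k in P:print(tool(k))
print(proj(lampw(p,[[-.048,0,.049],[-.016,0,.041],[-.057,-.016,.050]]),w)*1.5)
M=R.from_quat(r.read_state()["eef_rot"]).as_matrix();print(np.arctan2(M[1,0],M[0,0]))
E
```

```text
[ 0.61715359 -0.09754062 -0.17891203] [-0.3  0.  -0.2 -0.6  1.5  0.3 -0.9  0.5]
[ 0.61685788 -0.09737591  0.09833159 -0.17827022] [[-0.7, 0.1], [0.0, -0.5], [1.1, 0.2], [-0.6, 0.5], [-0.5, 0.5], [-0.2, 0.5], [-0.2, -0.3], [-0.2, 0.2]]
[[ 0.56696766 -0.0884647   0.149     ]
 [ 0.57534275 -0.14892012  0.146     ]]
[ 0.50991546 -0.98429609 16.14446818]
[ 2.39775922  4.8195486  16.4468466 ]
[[367.0354324  244.03387138]
 [367.16302319 194.54194991]
 [390.94042125 257.61465657]]
-0.17679023385036965
```

Emit:
{"api": "arm_command", "payload": {"moves": [0.3, -0.5, 2.5, 0, 0.2, -0.5, 3, 0, 0, 0, 3, 0, 0, 0, 3, 0, 0, 0, 2, 0, 0, 0, 1, 0, 0, 0, 0, 0, 0, 0, 0, 0]}}

```text
time: 3.23
ee_pos: [0.5678, -0.0874, 0.1666]
eef_rot: [0.996, -0.088, 0.0, 0.0]
ft_force: [-0.0, -0.7, 0.1]
width: 0.0005
grip_force: 0.0
```

```bash
python3 - <<'E'
from h import *
p=[.6171,-.0975,.1,-.1785]
s=r.read_state();print(s["time"],s["ee_pos"],s["ft_force"]);print([tool(k).round(2) for k in lampw(p,[[-.051,0,.049],[-.032,-.058,.046]])])
E
```

```text
3.2333 [ 0.56784624 -0.08741698  0.1666201 ] [-0.01639422 -0.67448113  0.10473438]
[array([-0.08,  0.12,  1.76]), array([1.81, 5.92, 2.06])]
```

Emit:
{"api": "arm_command", "payload": {"moves": [-0.1, 0.1, 0.4, 0, 0, 0, 0.4, 0, 0, 0, 0.3, 0, 0, 0, 0.2, 0, 0, 0, 0.2, 0, 0, 0, 0.1, 0, 0, 0, 0.1, 0, 0, 0, 0.1, 0, 0, 0, 0.1, 0, 0, 0, 0, 0]}}

```text
time: 4.07
ee_pos: [0.5664, -0.0876, 0.1464]
eef_rot: [0.996, -0.087, 0.0, 0.0]
ft_force: [-1.2, 0.9, 1.7]
width: 0.0002
grip_force: 0.4
```

Emit:
{"api": "arm_command", "payload": {"moves": [0, 0, 0.1, 0, 0, 0, 0.1, 0, 0, 0, 0, 0, 0, 0, 0, 0]}}

```text
time: 4.4
ee_pos: [0.5663, -0.0876, 0.1446]
eef_rot: [0.996, -0.087, -0.0, 0.0]
ft_force: [-2.6, 0.7, 2.8]
width: 0.0002
grip_force: 1.9
```

Emit:
{"api": "arm_command", "payload": {"moves": [0, 0, 0.1, 0, 0, 0, 0, 0, 0, 0, 0, 0]}}

```text
time: 4.65
ee_pos: [0.5659, -0.0875, 0.1436]
eef_rot: [0.996, -0.087, -0.0, 0.0]
ft_force: [-5.0, 1.0, 5.0]
width: 0.0004
grip_force: 3.0
```

Emit:
{"api": "arm_command", "payload": {"moves": [0, 0, 0.05, 0, 0, 0, 0, 0, 0, 0, 0, 0]}}

```text
time: 4.9
ee_pos: [0.5658, -0.0875, 0.1431]
eef_rot: [0.996, -0.087, -0.001, 0.0]
ft_force: [-4.9, 1.2, 6.1]
width: 0.0001
grip_force: 3.3
```

The lateral force is growing, so I'll back off and look.

Emit:
{"api": "arm_command", "payload": {"moves": [0, 0, -1, 0, 0, 0, -3, 0, 0, 0, -3.5, 0, 0, 0, -3.5, 0, 0, 0, -3.5, 0, 0, 0, -1.8, 0, 0, 0, 0, 0, 0, 0, 0, 0]}}

```text
time: 5.57
ee_pos: [0.567, -0.0877, 0.3073]
eef_rot: [0.996, -0.087, 0.001, 0.0]
ft_force: [-0.6, -0.1, -0.0]
width: 0.0005
grip_force: 0.0
```

```bash
python3 - <<'E'
from h import *
import cv2
s=r.read_state();print(s["time"],s["ee_pos"],s["ft_force"])
np.save("w2.npy",[0])
w=r.camera_info("wrist");p=[.6171,-.0975,.1,-.1785]
im=r.camera("wrist")[:,:,::-1].copy()
P=proj(lampw(p,list(N.values())),w);print(dict(zip(N,(P*1.5).round(0).tolist())))
W=cv2.resize(im[20:190,140:350],None,fx=3.5,fy=3.5,interpolation=cv2.INTER_CUBIC)
for x,y in P: cv2.circle(W,(int((x-140+.5)*3.5),int((y-20+.5)*3.5)),2,(0,255,0),-1)
cv2.imwrite("pics/w2.png",W)
b=r.camera("side")[125:215,205:325,::-1]
cv2.imwrite("pics/c3.png",cv2.resize(b,(780,585),interpolation=cv2.INTER_CUBIC))
E
```

```text
5.5667 [ 0.56701133 -0.08770243  0.3073271 ] [-0.58620793 -0.05990911 -0.0157165 ]
{'rt': [471.0, 229.0], 'st': [295.0, 228.0], 'fr': [504.0, 273.0], 'fl': [262.0, 272.0], 'rr': [517.0, 76.0], 'rl': [251.0, 75.0]}
```

View pics/w2.png

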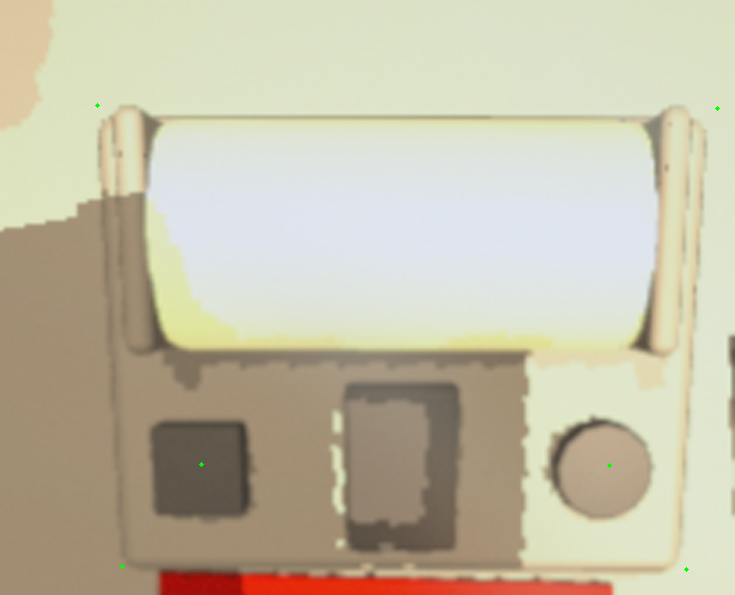

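View pics/c3.png

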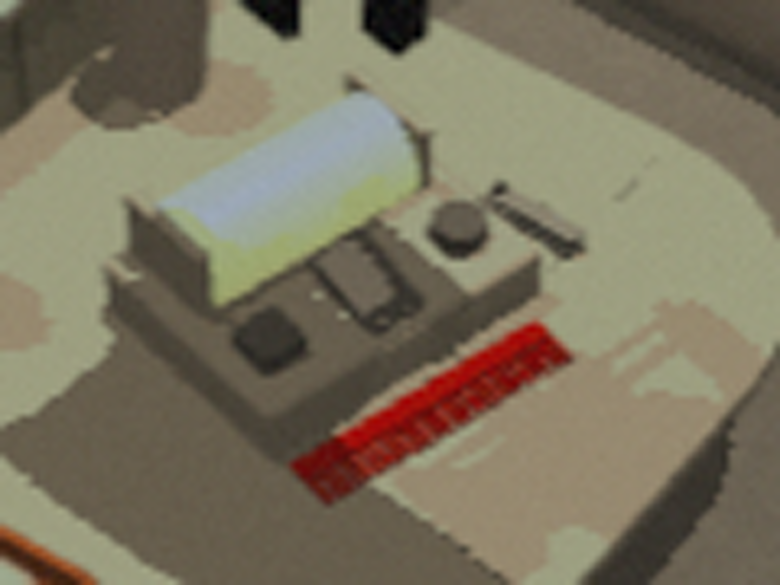

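Side view: the lamp's corners are exactly where they were, at (268,415) and (540,262), so it hasn't shifted. I'll check the rocker's tilt numerically against its outline.

```bash
python3 - <<'E'
from h import *
p=[.6171,-.0975,.1,-.1785]
w=r.camera_info("wrist");B=r.camera_info("side")
for t in(-.25,0,.25):
    c=[[-.032+u*np.cos(t),v,.045+u*np.sin(t)] for u,v in((-.025,-.016),(-.025,.016),(.025,.016),(.025,-.016))]
    P=lampw(p,c)
    print(t,((proj(P,w)-[140,20]+.5)*3.5).round().tolist(),((proj(P,B)-[205,125]+.5)*6.5).round().tolist())
E
```

```text
-0.25 [[461.0, 549.0], [348.0, 548.0], [349.0, 371.0], [462.0, 372.0]] [[425.0, 279.0], [372.0, 311.0], [307.0, 271.0], [359.0, 240.0]]
0 [[460.0, 547.0], [349.0, 546.0], [348.0, 370.0], [463.0, 371.0]] [[426.0, 289.0], [373.0, 321.0], [306.0, 261.0], [358.0, 230.0]]
0.25 [[459.0, 539.0], [350.0, 539.0], [347.0, 375.0], [464.0, 375.0]] [[425.0, 297.0], [372.0, 329.0], [306.0, 253.0], [359.0, 222.0]]
```

The outline agrees with a tipped rocker, but it could be only part way. I'll press once more nearer the front edge, where the lever is longer. If the rocker is fully over, contact there should come at z≈0.141.

Emit:
{"api": "arm_command", "payload": {"moves": [-0.3, 0, 3, 0, -0.2, 0, 3.5, 0, 0, 0, 3.5, 0, 0, 0, 3, 0, 0, 0, 1.5, 0, 0, 0, 1, 0, 0, 0, 0.5, 0, 0, 0, 0, 0, 0, 0, 0, 0]}}

```text
time: 6.42
ee_pos: [0.5618, -0.0868, 0.1467]
eef_rot: [0.996, -0.087, 0.0, 0.0]
ft_force: [0.8, 0.7, 0.7]
width: 0.0005
grip_force: 0.0
```

Emit:
{"api": "arm_command", "payload": {"moves": [0, 0, 0.2, 0, 0, 0, 0.2, 0, 0, 0, 0, 0, 0, 0, 0, 0]}}

```text
time: 6.75
ee_pos: [0.5617, -0.0868, 0.1425]
eef_rot: [0.996, -0.087, 0.0, 0.0]
ft_force: [0.3, -0.6, 1.7]
width: 0.0005
grip_force: 0.2
```

Emit:
{"api": "arm_command", "payload": {"moves": [0, 0, 0.1, 0, 0, 0, 0, 0, 0, 0, 0, 0]}}

```text
time: 7.0
ee_pos: [0.5619, -0.0869, 0.142]
eef_rot: [0.996, -0.087, 0.001, 0.0]
ft_force: [-1.4, 0.3, 5.7]
width: 0.0008
grip_force: 3.1
```

Emit:
{"api": "arm_command", "payload": {"moves": [0, 0, 0.05, 0, 0, 0, 0, 0, 0, 0, 0, 0]}}

```text
time: 7.25
ee_pos: [0.5619, -0.0868, 0.1418]
eef_rot: [0.996, -0.087, 0.001, 0.0]
ft_force: [-2.5, 0.5, 9.1]
width: 0.0003
grip_force: 4.8
```

Emit:
{"api": "arm_command", "payload": {"moves": [0, 0, 0.05, 0, 0, 0, 0, 0, 0, 0, 0, 0]}}

```text
time: 7.5
ee_pos: [0.5619, -0.0868, 0.1417]
eef_rot: [0.996, -0.087, 0.001, 0.0]
ft_force: [-4.3, 0.2, 12.2]
width: 0.0005
grip_force: 6.5
```

Stiff stop at the expected height: the rocker is fully over. Now the round button.

Emit:
{"api": "arm_command", "payload": {"moves": [0, 0, -1.5, 0, 0, 0, -1.5, 0, 0.8, 1.9, 0, 0, 0.8, 1.9, 0, 0, 0.8, 2, 0, 0, 0, 0, 1.0, 0, 0, 0, 0.8, 0, 0, 0, 0.4, 0, 0, 0, 0, 0, 0, 0, 0, 0]}}

```text
time: 8.33
ee_pos: [0.5749, -0.147, 0.1479]
eef_rot: [0.996, -0.087, -0.0, -0.0]
ft_force: [-0.1, 1.0, -0.0]
width: 0.0007
grip_force: 0.0
```

Emit:
{"api": "arm_command", "payload": {"moves": [0, 0, 0.2, 0, 0, 0, 0.2, 0, 0, 0, 0.2, 0, 0, 0, 0, 0, 0, 0, 0, 0]}}

```text
time: 8.75
ee_pos: [0.5754, -0.1475, 0.1424]
eef_rot: [0.996, -0.087, 0.0, -0.0]
ft_force: [0.3, 1.3, 3.6]
width: 0.0005
grip_force: 1.4
```

Emit:
{"api": "arm_command", "payload": {"moves": [0, 0, 0.1, 0, 0, 0, 0.1, 0, 0, 0, 0, 0, 0, 0, 0, 0]}}

```text
time: 9.08
ee_pos: [0.5753, -0.1477, 0.1405]
eef_rot: [0.996, -0.087, 0.0, -0.0]
ft_force: [0.5, 2.3, 5.3]
width: 0.0004
grip_force: 2.7
```

Emit:
{"api": "arm_command", "payload": {"moves": [0, 0, 0.1, 0, 0, 0, 0, 0, 0, 0, 0, 0]}}

```text
time: 9.33
ee_pos: [0.5754, -0.1478, 0.1403]
eef_rot: [0.996, -0.087, 0.001, 0.0]
ft_force: [-3.7, 3.7, 11.7]
width: 0.0005
grip_force: 6.0
```

Emit:
{"api": "arm_command", "payload": {"moves": [0, 0, 0.1, 0, 0, 0, 0, 0, 0, 0, 0, 0]}}

```text
time: 9.58
ee_pos: [0.5754, -0.1478, 0.1402]
eef_rot: [0.996, -0.087, 0.001, 0.0]
ft_force: [-5.6, 3.0, 19.6]
width: 0.0007
grip_force: 9.3
```

Bottomed out against the stop. Withdrawing upward, then a look.

Emit:
{"api": "arm_command", "payload": {"moves": [0, 0, -0.5, 0, 0, 0, -1.5, 0, 0, 0, -3, 0, 0, 0, -3.5, 0, 0, 0, -3.5, 0, 0, 0, -3.5, 0, 0, 0, -1.5, 0, 0, 0, 0, 0, 0, 0, 0, 0]}}

```text
time: 10.33
ee_pos: [0.575, -0.1486, 0.3081]
eef_rot: [0.996, -0.088, 0.0, 0.0]
ft_force: [-0.3, 0.2, -1.1]
width: 0.0004
grip_force: 0.0
```

Emit:
{"api": "arm_command", "payload": {"moves": [-1.5, 3, 0, 0, -1.5, 3, 0, 0, -1.5, 3, 0, 0, -1.5, 3, 0, 0, -1.5, 3, 0, 0, -1.5, 3, 0, 0, 0, 0, 0, 0, 0, 0, 0, 0]}}

```text
time: 11.0
ee_pos: [0.4529, -0.3116, 0.3061]
eef_rot: [0.996, -0.09, -0.001, -0.0]
ft_force: [-0.5, -0.0, -0.5]
width: 0.0004
grip_force: 0.0
```

```bash
python3 - <<'E'
from h import *
import cv2
s=r.read_state();print(s["time"],s["ee_pos"],s["ft_force"])
f=lambda i:cv2.resize(i,(400,300),interpolation=cv2.INTER_CUBIC)
r1=lambda n:cv2.cvtColor(r.camera(n),cv2.COLOR_RGB2BGR)
A,B=r1("scene"),r1("side");A0,B0=cv2.imread("pics/scene0.png"),cv2.imread("pics/side0.png")
a=lambda i:f(i[180:270,200:320]);b=lambda i:f(i[125:215,205:325])
cv2.imwrite("pics/cmp.png",np.vstack([np.hstack([a(A0),a(A)]),np.hstack([b(B0),b(B)])]))
E
```

```text
11.0 [ 0.45285889 -0.31157608  0.30613253] [-0.48821078 -0.03988648 -0.46152982]
```

View pics/cmp.png

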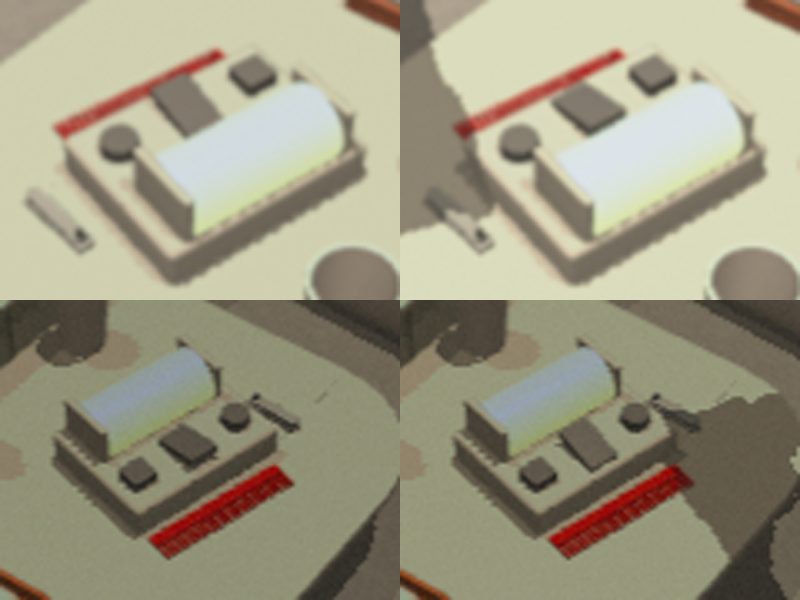

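The before/after comparison shows the rocker tipped: its rear underside is now visible at (600,122) in the scene view, and its front lies flush at (597,465) in the side view. The round button is up again, and nothing has visibly shifted.

```bash
python3 -c "
from bench import r
print(r.close_job())"
```

```text
the job is handed in; nothing more can be done
None
```

The rocker is tipped right over to the sleep timer, and the round button was pressed to its stop and came up again; the lamp and everything else in view look unmoved, the arm is withdrawn, and the job was handed in at about 11 s (no verdict was returned).

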